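# Stand the round-bottomed vase in its ring for the still life

## Robot

A 7-joint arm with a two-finger parallel gripper is mounted at the origin on the work surface. World frame = base frame: x ahead of the robot, y to its left, z up, the work surface at z = 0. Lengths are in m, angles in rad, forces in N, time in s.
With the tool pointing down it reaches from about 0.375 to 0.925 m from the base axis. Payload 3.1 kg.
Tool frame: the origin (TCP) lies between the finger pads; the fingertips stand 14 mm ahead of it and the grasp point (between the pads) lies 5 mm behind it; z points along the fingers, y is the line along which they close (so a half turn about z gives the same grasp; the last joint's range is limited). The gripper opens to 85 mm and grips with 20 to 120 N. Pads are 22 mm wide; open, the fingers measure 114 mm over their backs; the gripper's body (76 mm by 85 mm) begins 54 mm behind the grasp point. The pads swing forward as they close: fully open they stand 13 mm farther back than shut.
Start: joints at [1.085, 0.383, 0.044, 1.598, -0.018, 1.161, -0.05], TCP at [0.246, -0.602, 0.245] pointing down, gripper open.
Joint ranges: [-2.61, 2.61], [-0.41, 2.15], [-1.48, 1.57], [0, 2.5], [-1.57, 4.71], [0.05, 1.97], [-2.85, 2.85]. Speed limits (rad/s): [2.79, 2.79, 3.14, 3.14, 3.14, 3.14, 3.14].

## Interface

Orientations are given as a unit quaternion [w, x, y, z].
In Python, from station import arm, optics gives the robot as it stands.
- The arm moves only by the shell command python3 -m jog 'ROWS' [OPENING] [FORCE]. ROWS is a JSON object of lists of equal length, an entry for each row: "linear": the shift along the world's x, y, z in cm, a list of three; "rot": the turn, a rotation vector about the world's x, y, z in degrees, a list of three. A call has 1 to 12 rows; each row is the pose to reach, as a shift and turn from the pose commanded when the call began; what a row does not reach only later rows make up. A row lasts 1/12 s, in which the tool goes at most 41.7 mm and 7.16 degrees, less where a joint would pass 70% of its speed; a pose out of reach is approached as far as the arm can. A call with a gripper value outside its range is refused whole. OPENING is the opening, from 0 (shut) to 1 (fully open), set as the call begins (- or left out, the last holds). The fingers move at their own pace and stop on an object; FORCE is the grip in N (left out, the last holds). Time passes only in rows, so rows that repeat a pose let the fingers close. It gives the time, the measured TCP pose, the force, the opening and the grip force at its end, in the units of the state.
- arm.state(): the state, without advancing time (a new reading comes with each control period).
- optics.get_image(name): name is "side" or "top" or "wrist"; returns a dict with "color" (420x560x3 uint8, red, green, blue), "vfov" (degrees; the focal length in pixels is half the picture's height over the tangent of half this angle, whatever the lens; pixels are square), "cx", "cy" (the principal point, pixels), "extrinsics" (4x4, takes a point from camera to world coordinates); the wrist camera has in their place "mount" (4x4, takes a point from camera to tool coordinates, whose origin is the TCP and whose axes are the flange's). Camera axes: x right, y up, looking along -z (the intrinsics and any distortion apply to the point x, -y, -z); pixel columns grow to the right and rows downward; lengths in m; the calibration is good to about 2 mm. A picture is of the moment at which its call begins: read the wrist's pose just before it. There is no depth.
- arm.sign_off(): hands the job in; it is judged then, once.
Trained networks look in a picture, given as the dict that the camera call returned (one of the last four; its "shot" number tells which), for a name from the list of things; names that differ only in an ending like _2 or _b are one class to them, and where a whole thing is asked for, a point or a joint stands for the part that bears it (a point fixed in the world has none). Each returns a list of dicts, best first, with "conf" (0 to 1); they miss things now and then, are a little off and sometimes report something else, mostly with a low value. They report only what shows in the picture. A call takes as long as a camera call. They do not tell look-alikes from the thing itself.
- optics.spot_in(target, picture): "at" ([x, y, z] in m, in world coordinates, good to about 4 mm: the middle of the surface that is visible of it).
- optics.silhouettes(target, picture): "pixels" (420x560 bool, what is visible of it).
- optics.place_of(target, picture): "at" ([x, y, z] in m, in world coordinates, good to about 4 mm: a listed point, or the origin of a listed thing).
The state is a dict: "t": time; "q": joint angles; "joint_vel": joint speeds; "joint_efforts": joint torques, N m; "tcp_pos": TCP position; "tool_rot": TCP orientation; "force": force on the tool from outside, world axes, zero at the start; "ft_torque": the same for the moment, N m; "grip_width": finger opening in m; "finger_force": force on a finger pad.
Only numpy, scipy, OpenCV 4.12 (cv2) and the standard library are available. Lean on these libraries where they do the work, as an engineer would, in place of code of your own. Each camera call takes 0.05 s, during which the arm holds its last target. There are 200 camera calls.

## Task

Take the round-bottomed clay vase by its neck out of the wooden crate, rest it on its side or leaning well over (in the ring stand or on the table) and let go of it, then take it again by the mouth and stand it upright in the wooden ring stand, so that it sits centred with its neck straight up, and let go. Set it down gently, and do not disturb the paint bottle, the glass jar or the roll of tape.

Things in the scene. Friction and masses are not known exactly. Their poses are not given: they have to be found in the camera images.
- vase: Terracotta vase, about 240 g: ball-shaped belly 66 mm across, no foot, and a straight round neck of 24 mm. Origin: the ball's centre; z runs up the neck, the mouth is at 105 mm, the neck clear of the belly from 31 mm. It starts lying level in the crate, origin 44 mm above the table. Centre of mass within a few mm of the origin: in the ring stand friction keeps it at the lean it is left.
- vase_mouth (a point): Centre of the vase's mouth, on the neck axis, 105 mm from the centre of the ball.
- ring_stand: Loose ring of dark turned wood, 92 mm outside and 48 mm inside diameter, 24 mm high, about 200 g, flat on the table. Origin: centre of its underside, z up. The vase's ball sits on the ring's inner top edge, with the ball's centre 47 mm above the ring's underside.
- crate: Open plywood crate, fixed, 182 (x) by 156 (y) by 80 mm high, walls 6 mm. Origin: centre of its underside. The vase lies along its x axis, mouth to +x, 20 mm from the end wall, ball centre at x = -40 mm, on cork cleats. A cork saddle holds the neck 87 to 97 mm from the ball's centre; from 35 to 85 mm both sides are free. No room to lean the gripper over the mouth: take the neck from straight above.
- tape: Bystander: roll of blue masking tape lying flat, 100 mm across, 36 mm high, hole 76 mm. Origin: centre of its underside.
- paint: Bystander: white paint bottle with a black cap, 48 mm across, 130 mm high. Origin: centre of its underside.
- jar: Bystander: closed glass jar, 72 mm across, 85 mm high. Origin: centre of its underside.
Mind the look-alikes: they are no part of the job. Several things have the shape of the crate; the one meant has the colours described above.

How it is judged:
By the outcome, as a careful person would: the job done as asked, in the order asked, and still so for the second after the job is handed in, with the robot touching nothing.
It also fails if it takes over 58 s, if anything falls off the work surface, if the arm or the gripper's body presses on something with over 40 N, if the wrist force passes 120 N, or if a joint passes its speed limit or range.

## Working session

There is one attempt and no reset: what is moved stays moved. The work goes in short steps, Python scripts to look and compute and a shell command to move; the robot and the scene stay as the last step left them, time stands still between calls to the robot, and variables do not carry over. Pictures are saved under pics/ and viewed, at most 10 in all, crops included, and the job is handed in when it is done.

```bash
mkdir -p pics; ls
cat > h.py <<'E'
import numpy as np, cv2, json
from station import arm, optics
from scipy.spatial.transform import Rotation as R
def shot(n,save=None):
    p=optics.get_image(n)
    if save: cv2.imwrite('pics/'+save,p['color'][:,:,::-1])
    return p
def rot():
    w,x,y,z=arm.state()['tool_rot']; return R.from_quat([x,y,z,w])
def K(p):
    f=p['color'].shape[0]/2/np.tan(np.radians(p['vfov'])/2); return f,p['cx'],p['cy']
def proj(p,X,E=None):
    E=p['extrinsics'] if E is None else E
    c=np.linalg.inv(np.array(E))@np.append(X,1); f,cx,cy=K(p)
    return cx+f*c[0]/-c[2], cy-f*c[1]/-c[2]
def ray(p,u,v,z):
    E=np.array(p['extrinsics']); f,cx,cy=K(p)
    d=E[:3,:3]@np.array([(u-cx)/f,-(v-cy)/f,-1]); o=E[:3,3]
    return o+d*(z-o[2])/d[2]
E
python3 - <<'E'
from h import *
a=shot('top','top0.png'); b=shot('side','side0.png')
print({k:v for k,v in a.items() if k!='color'})
for n in ['vase','vase_mouth','ring_stand','crate','tape','paint','jar']:
  for p,l in((a,'top'),(b,'side')):
    print(n,l,[(np.round(d['at'],3).tolist(),round(d['conf'],2)) for d in optics.place_of(n,p)][:4])
s=arm.state();print(s)
E
```

```text
pics
{'vfov': 44.064681160083786, 'cx': 282.7899261136315, 'cy': 209.57292599460717, 'extrinsics': array([[ 1.61366802e-03,  9.86176765e-01, -1.65688815e-01,
         3.01859658e-01],
       [-9.99982458e-01,  6.47066308e-04, -5.88765119e-03,
         6.18865130e-02],
       [-5.69905315e-03,  1.65695410e-01,  9.86160510e-01,
         1.47419905e+00],
       [ 0.00000000e+00,  0.00000000e+00,  0.00000000e+00,
         1.00000000e+00]]), 'shot': 1}
vase top [([0.492, 0.298, 0.042], 0.92)]
vase side [([0.494, 0.294, 0.044], 0.78)]
vase_mouth top [([0.596, 0.261, 0.047], 0.55)]
vase_mouth side [([0.59, 0.262, 0.042], 0.89)]
ring_stand top [([0.484, -0.225, 0.001], 0.76)]
ring_stand side [([0.482, -0.223, 0.003], 0.96)]
crate top [([0.531, 0.283, -0.002], 0.83), ([0.386, 0.033, 0.005], 0.72), ([0.279, 0.45, 0.0], 0.69)]
crate side [([0.529, 0.285, 0.0], 0.9), ([0.391, 0.036, 0.002], 0.69), ([0.278, 0.451, 0.002], 0.59), ([0.488, -0.219, 0.0], 0.39)]
tape top [([0.638, 0.002, 0.002], 0.57)]
tape side [([0.639, 0.002, 0.002], 0.96)]
paint top [([0.756, -0.154, 0.002], 0.63)]
paint side [([0.76, -0.155, -0.0], 0.71)]
jar top [([0.78, 0.15, -0.003], 0.82)]
jar side [([0.776, 0.153, 0.004], 0.74)]
{'t': 0.8, 'q': array([ 1.08519248,  0.382806  ,  0.04389792,  1.59787507, -0.01789438,
        1.16122958, -0.04989758]), 'joint_vel': array([-0.00039629,  0.00012327, -0.00053342,  0.00177306, -0.00055147,
       -0.00022067, -0.00077412]), 'joint_efforts': array([-2.93726798e-04, -4.33386576e+01,  1.02280442e+00, -2.49904311e+01,
        1.04998957e-02,  1.74854446e-03,  2.60841993e-06]), 'tcp_pos': array([ 0.24582665, -0.60173406,  0.24534155]), 'tool_rot': array([3.32847119e-05, 9.81254742e-01, 1.92715153e-01, 1.97978511e-05]), 'force': array([0.11541206, 0.17815663, 0.34996493]), 'ft_torque': array([ 0.0573212 ,  0.03655222, -0.02226742]), 'finger_force': 0.0, 'grip_width': 0.08526858974546872}
```

View top.

View pics/top0.png

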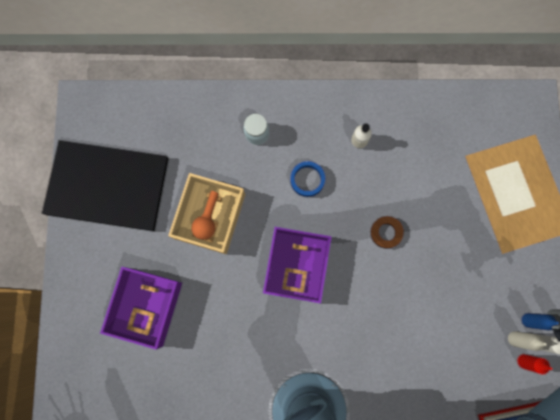

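View pics/side0.png

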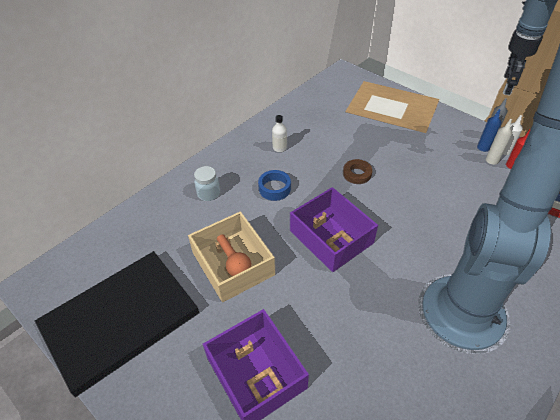

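Top view: the wooden crate with the terracotta vase is at pixel (207,213), with the mouth pointing up the image (+x, about -19° yaw). The ring stand is at (387,232), and the tape, jar and paint bottle lie further out. The purple crates are look-alikes. I'm moving above the neck now, turning the wrist so the fingers close across it.

```bash
python3 -m jog '{"linear":[[1,3,0],[4,11,0],[5,15,0],[7,19,0],[8,23,0],[10,27,0],[11,31,0],[12,34,0],[13,37,0],[14,40,0],[15,43,0],[15,44,0]],"rot":[[0,0,5],[0,0,12],[0,0,19],[0,0,26],[0,0,33],[0,0,40],[0,0,47],[0,0,54],[0,0,61],[0,0,66],[0,0,70],[0,0,70]]}' 1
python3 -m jog '{"linear":[[2,4,0],[3,8,0],[5,12,0],[6,16,0],[7,20,0],[9,24,0],[10,28,0],[11,32,0],[13,37,0],[14,41,0],[15.4,43.8,0],[15.4,43.8,0]],"rot":[[0,0,6],[0,0,12],[0,0,18],[0,0,24],[0,0,30],[0,0,36],[0,0,42],[0,0,48],[0,0,54],[0,0,60],[0,0,66],[0,0,68.8]]}'
python3 - <<'E'
from h import *
s=arm.state(); p=shot('wrist','w0.png'); t=shot('top')
print(s['t'],s['tcp_pos'],s['q'],rot().as_matrix().round(3))
M=np.eye(4);M[:3,:3]=rot().as_matrix();M[:3,3]=s['tcp_pos'];E=M@p['mount']
print(p['mount'])
for n in ['vase','vase_mouth','crate']:
  print(n,[(np.round(d['at'],4),d['conf']) for d in optics.place_of(n,p)][:2])
# neck axis by silhouette back-projected to z=.044
m=optics.silhouettes('vase',p)
p['extrinsics']=E
if m:
  v,u=np.nonzero(m[0]['pixels']); 
  X=np.array([ray(p,a,b,.044) for a,b in zip(u[::5],v[::5])])[:,:2]
  c=X.mean(0);w,V=np.linalg.eigh(np.cov((X-c).T));d=V[:,1]*np.sign(V[0,1])
  print('axis',c,np.degrees(np.arctan2(d[1],d[0])),((X-c)@d).min(),((X-c)@d).max())
  s_=(X-c)@d
  for lo in np.arange(s_.min(),s_.max(),.01):
    k=X[(s_>=lo)&(s_<lo+.01)]; n=(k-c)@np.array([-d[1],d[0]]); print(round(lo,3),k.mean(0).round(4),n.min().round(4),n.max().round(4))
E
```

```text
t: 1.8
tcp_pos: [0.3981, -0.1556, 0.246]
tool_rot: [0.001, 0.689, 0.724, 0.001]
force: [-1.0, -0.1, 0.0]
grip_width: 0.0849
finger_force: 0.0
t: 2.8
tcp_pos: [0.5496, 0.285, 0.2457]
tool_rot: [-0.001, 0.159, 0.987, 0.004]
force: [-0.6, 0.7, 0.2]
grip_width: 0.0853
finger_force: 0.0
2.8 [0.54956152 0.28504213 0.24565876] [ 0.09544667  0.44397937 -0.81735961  1.6459968   0.33652299  1.19537184
  0.45484183] [[-0.947  0.321 -0.001]
 [ 0.321  0.947  0.003]
 [ 0.002  0.002 -1.   ]]
[[-1.10008082e-04  9.62118981e-01  2.72629885e-01  6.93846163e-02]
 [ 9.99999740e-01  2.99997277e-04 -6.55192371e-04 -4.54830990e-04]
 [-7.12161239e-04  2.72629742e-01 -9.62118764e-01 -1.28833082e-01]
 [ 0.00000000e+00  0.00000000e+00  0.00000000e+00  1.00000000e+00]]
vase [(array([0.4922, 0.2927, 0.043 ]), 0.74)]
vase_mouth [(array([0.5934, 0.2604, 0.0489]), 0.98)]
crate [(array([ 0.3895,  0.0354, -0.0035]), 0.97), (array([0.5289, 0.279 , 0.003 ]), 0.68)]
axis [0.51266324 0.28418979] -16.70793393782075 -0.05418280204349369 0.08763554724139762
-0.054 [0.4664 0.2981] -0.0221 0.0187
-0.044 [0.4753 0.2954] -0.028 0.0296
-0.034 [0.4847 0.2926] -0.0315 0.0325
-0.024 [0.4942 0.2896] -0.0323 0.0324
-0.014 [0.5037 0.287 ] -0.0306 0.0312
-0.004 [0.5129 0.2833] -0.026 0.0257
0.006 [0.5231 0.2823] -0.0129 0.018
0.016 [0.5327 0.2782] -0.0126 0.0124
0.026 [0.5422 0.2752] -0.0121 0.0119
0.036 [0.5516 0.272 ] -0.0124 0.0117
0.046 [0.5614 0.2697] -0.0109 0.0113
0.056 [0.571  0.2674] -0.0116 0.0121
0.066 [0.5803 0.2637] -0.0119 0.0117
0.076 [0.59   0.2611] -0.0112 0.0113
0.086 [0.5956 0.2587] -0.0093 0.0077
```

View pics/w0.png

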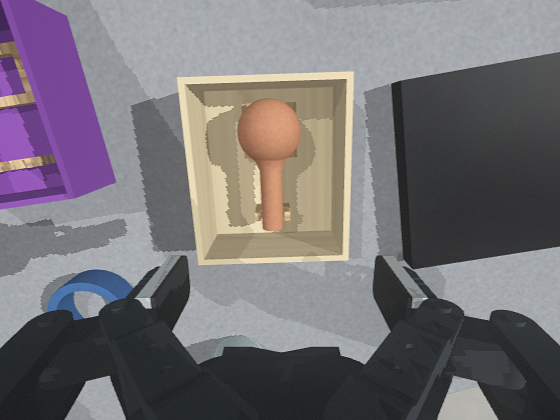

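Wrist view: the vase lies in the wooden crate, ball at (268,130) and mouth at (272,228), almost in line with the tool and turned about 1.5° from it. The axis yaw is about -17°. I'll move to hover first and check the TCP.

```bash
python3 -m jog '{"linear":[[0,0,-3],[0,0,-6],[0,0,-9],[0,0,-11],[0,0,-11],[0,0,-11]],"rot":[[0,0,0.5],[0,0,1],[0,0,1.4],[0,0,1.4],[0,0,1.4],[0,0,1.4]]}'; python3 -c "
from h import *
s=arm.state();print(s['tcp_pos'],rot().as_matrix().round(3),s['q'].round(2))"
```

```text
t: 3.6
tcp_pos: [0.5495, 0.2737, 0.1345]
tool_rot: [-0.001, 0.154, 0.988, -0.001]
force: [0.3, 0.4, 1.2]
grip_width: 0.0856
finger_force: 0.0
[0.54947123 0.27371366 0.13448529] [[-0.952  0.305 -0.002]
 [ 0.305  0.952 -0.002]
 [ 0.001 -0.003 -1.   ]] [ 0.06  0.56 -0.75  1.75  0.44  1.02  0.4 ]
```

```bash
python3 -m jog '{"linear":[[0.1,-0.1,-2],[0.1,-0.1,-4],[0.1,-0.1,-6],[0.1,-0.1,-7.5],[0.1,-0.1,-8.6],[0.1,-0.1,-9.2],[0.1,-0.1,-9.6],[0.1,-0.1,-9.6],[0.1,-0.1,-9.6]],"rot":[[0,0,0],[0,0,0],[0,0,0],[0,0,0],[0,0,0],[0,0,0],[0,0,0],[0,0,0],[0,0,0]]}'
python3 - <<'E'
from h import *
p=shot('wrist','w1.png')
E
python3 -m jog '{"linear":[[0,0,0],[0,0,0],[0,0,0],[0,0,0],[0,0,0],[0,0,0],[0,0,0],[0,0,0]],"rot":[[0,0,0],[0,0,0],[0,0,0],[0,0,0],[0,0,0],[0,0,0],[0,0,0],[0,0,0]]}' 0 40
```

```text
t: 4.35
tcp_pos: [0.5514, 0.2757, 0.0401]
tool_rot: [0.0, 0.153, 0.988, 0.0]
force: [0.1, 0.5, -0.3]
grip_width: 0.0854
finger_force: 0.0
t: 5.07
tcp_pos: [0.5509, 0.2753, 0.0395]
tool_rot: [0.0, 0.153, 0.988, -0.0]
force: [-0.8, -1.3, 3.1]
grip_width: 0.0227
finger_force: 39.0
```

View pics/w1.png

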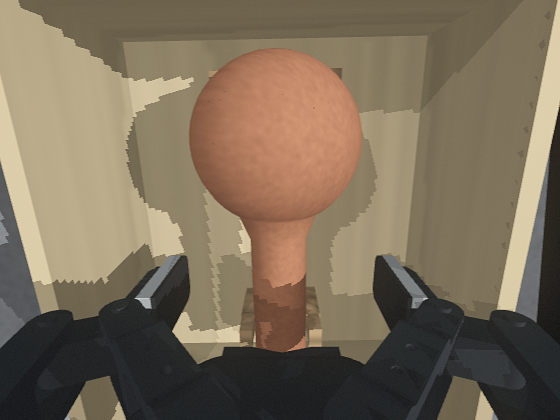

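The wrist picture shows the neck at (280,300), midway between the pads, and the grip then closed at 22.7 mm with 39 N. I'll lift it and start carrying it towards the ring.

```bash
python3 -m jog '{"linear":[[0,0,0.5],[0,0,1.5],[0,0,3],[0,0,5],[0,0,7],[0,0,9],[0,0,11],[0,0,13],[0,0,15],[0,0,16.5],[0,0,17],[0,0,17]],"rot":[[0,0,0],[0,0,0],[0,0,0],[0,0,0],[0,0,0],[0,0,0],[0,0,0],[0,0,0],[0,0,0],[0,0,0],[0,0,0],[0,0,0]]}'
python3 -m jog '{"linear":[[0,-1,0],[0,-3,0],[0,-5.5,0],[0,-8,0],[0,-11,0],[0,-14,0],[-0.5,-17,0],[-1,-20,0],[-1.5,-23,0],[-2,-25.5,0],[-2,-27.5,0],[-2,-28,0]],"rot":[[0,0,0],[0,0,0],[0,0,0],[0,0,0],[0,0,0],[0,0,0],[0,0,0],[0,0,0],[0,0,0],[0,0,0],[0,0,0],[0,0,0]]}'
python3 -m jog '{"linear":[[0,-1,0],[0,-3,0],[0,-5.5,0],[0,-8,0],[0,-11,0],[0,-14,0],[0,-17,0],[0,-20,0],[0,-22,0],[0,-23,0],[0,-23,0],[0,-23,0]],"rot":[[0,0,0],[0,0,0],[-1,-3,0],[-2,-6,0],[-3,-9,0],[-4,-12,0],[-5,-15,0],[-6,-18,0],[-7,-22,0],[-8,-26,0],[-8.9,-28.7,0],[-8.9,-28.7,0]]}'
python3 -m jog '{"linear":[[0,0,0],[0,0,0],[0,0,0]],"rot":[[0,0,0],[0,0,0],[0,0,0]]}'
cat >> h.py <<'E'
def look():
    "vase ball and mouth by camera, in world and tool frame"
    s=arm.state(); Rm=rot(); p=shot('wrist'); sd=shot('side'); tp=shot('top')
    print('t',s['t'],'tcp',s['tcp_pos'].round(4),'q',s['q'].round(2)); print(Rm.as_matrix().round(3))
    for nm,q in(('wrist',p),('side',sd),('top',tp)):
        for n in('vase','vase_mouth','ring_stand'):
            for d in optics.place_of(n,q)[:1]:
                X=np.array(d['at']); print(nm,n,X.round(4),'tool',Rm.inv().apply(X-s['tcp_pos']).round(4),round(d['conf'],2))
E
python3 -c "
from h import *
look()"
```

```text
t: 6.07
tcp_pos: [0.5517, 0.2761, 0.2116]
tool_rot: [0.002, 0.153, 0.988, 0.001]
force: [-0.2, 0.0, -2.8]
grip_width: 0.0228
finger_force: 39.2
t: 7.07
tcp_pos: [0.5288, -0.0114, 0.207]
tool_rot: [-0.002, 0.157, 0.988, -0.002]
force: [0.4, -0.9, -2.3]
grip_width: 0.0228
finger_force: 39.5
t: 8.07
tcp_pos: [0.5271, -0.2336, 0.2059]
tool_rot: [0.253, 0.148, 0.955, -0.037]
force: [-0.4, -0.0, -2.4]
grip_width: 0.0229
finger_force: 39.5
t: 8.32
tcp_pos: [0.5324, -0.2335, 0.21]
tool_rot: [0.257, 0.146, 0.955, -0.038]
force: [1.3, -0.3, -2.7]
grip_width: 0.0229
finger_force: 39.5
t 8.3167 tcp [ 0.5324 -0.2335  0.21  ] q [ 1.03  0.1  -0.69  2.15  0.09  0.39  1.56]
[[-0.825  0.299  0.479]
 [ 0.26   0.954 -0.147]
 [-0.501  0.004 -0.865]]
wrist vase [ 0.4801 -0.2186  0.1818] tool [ 0.0611 -0.0015 -0.0029] 0.93
wrist vase_mouth [ 0.5653 -0.2433  0.2389] tool [-0.0442  0.0006 -0.0078] 0.56
side vase [ 0.4814 -0.2175  0.1834] tool [ 0.0595 -0.     -0.0038] 0.8
side vase_mouth [ 0.566  -0.249   0.2362] tool [-0.0449 -0.0046 -0.0043] 0.64
side ring_stand [ 4.851e-01 -2.224e-01 -3.000e-04] tool [ 0.1473 -0.0042  0.1577] 0.68
top vase [ 0.4777 -0.2124  0.182 ] tool [ 0.0646  0.0037 -0.0051] 0.7
top vase_mouth [ 0.5717 -0.2424  0.2376] tool [-0.0486  0.0034 -0.0037] 0.64
top ring_stand [ 4.848e-01 -2.210e-01 -3.000e-04] tool [ 0.1479 -0.003   0.1573] 0.6
```

```bash
python3 -m jog '{"linear":[[0.1,-0.1,-1],[0.2,-0.3,-3],[0.4,-0.6,-5],[0.4,-0.6,-7],[0.4,-0.6,-9],[0.4,-0.6,-10.5],[0.4,-0.6,-11.5],[0.4,-0.6,-12],[0.4,-0.6,-12],[0.4,-0.6,-12]],"rot":[[0,0,0],[0,0,0],[0,0,0],[0,0,0],[0,0,0],[0,0,0],[0,0,0],[0,0,0],[0,0,0],[0,0,0]]}'
python3 -c "
from h import *
shot('side','s2.png')
look()
T=shot('wrist','w2.png')"
```

```text
t: 9.75
tcp_pos: [0.5349, -0.2406, 0.089]
tool_rot: [0.256, 0.147, 0.955, -0.038]
force: [0.4, 0.1, -1.6]
grip_width: 0.023
finger_force: 39.5
t 9.8 tcp [ 0.5354 -0.2408  0.0897] q [ 0.68  0.31 -0.33  2.23  0.51  0.11  1.16]
[[-0.825  0.301  0.479]
 [ 0.262  0.954 -0.148]
 [-0.501  0.003 -0.865]]
wrist vase [ 0.4856 -0.2246  0.0655] tool [ 0.0574  0.0004 -0.0053] 0.94
wrist vase_mouth [ 0.5721 -0.255   0.1199] tool [-0.0491 -0.0024 -0.0064] 0.98
side vase [ 0.4829 -0.2242  0.0623] tool [ 0.0614 -0.0001 -0.0039] 0.72
side vase_mouth [ 0.5672 -0.2523  0.1159] tool [-0.0424 -0.0013 -0.0057] 0.79
top vase [ 0.4775 -0.2192  0.0632] tool [ 0.0667  0.0031 -0.008 ] 0.76
top vase_mouth [ 0.5724 -0.2494  0.1184] tool [-0.0472  0.003  -0.0058] 0.65
top ring_stand [ 0.4826 -0.2242  0.0016] tool [ 0.092  -0.0004  0.0485] 0.62
```

View pics/w2.png

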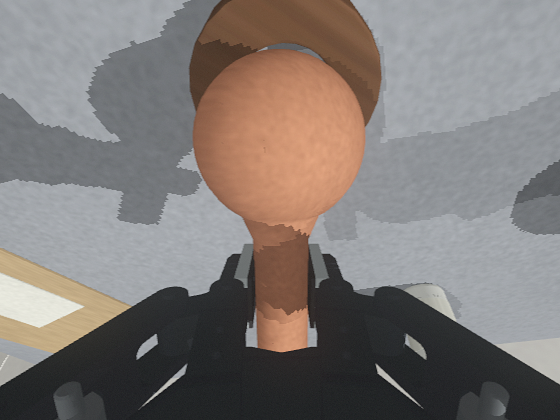

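Wrist view: the ball is at (279,135) above the ring, whose outer edges are at u=190 and 381. The grip is good. I'll check lateral centring numerically.

Run:
```python
from h import *
s=arm.state();p=shot('wrist');t=shot('top');sd=shot('side')
M=np.eye(4);M[:3,:3]=rot().as_matrix();M[:3,3]=s['tcp_pos'];E=M@p['mount'];p['extrinsics']=E
f,cx,cy=K(p);print(f,cx,cy)
def circ(c,r,z): 
    a=np.linspace(0,2*np.pi,72); return np.c_[c[0]+r*np.cos(a),c[1]+r*np.sin(a),0*a+z]
c=[.484,-.2235]
U=np.array([proj(p,X) for X in circ(c,.046,.024)]);print('ring u at c',U[:,0].min(),U[:,0].max())
U=np.array([proj(p,X) for X in circ([.484-.00297,-.2235-.00954],.046,.024)]);print('shifted 1cm along -(.297,.955)',U[:,0].min(),U[:,0].max())
b=M[:3,:3]@[.0605,0,-.0045]+M[:3,3];print('ball',b,proj(p,b))
for n,q in(('top',t),('side',sd)):
  m=optics.silhouettes('ring_stand',q)
  if m:
    v,u=np.nonzero(m[0]['pixels']); print(n,'ring bbox',u.min(),u.max(),v.min(),v.max())
    from scipy.optimize import minimize
    pts=np.c_[u,v].astype(np.float32);h=cv2.convexHull(pts.astype(np.int32))[:,0]
    for z in (.024,):
      U=np.array([proj(q,X) for X in np.r_[circ(c,.046,.024),circ(c,.046,.0)]]);print('pred',U.min(0),U.max(0))
```

```text
309.9900664764572 280.96142293659204 205.47090370370492
ring u at c 186.18721598306 381.3588052422883
shifted 1cm along -(.297,.955) 164.31372128974044 359.68730982611714
ball [ 0.48274255 -0.22423413  0.0628969 ] (np.float64(281.9482785685201), np.float64(140.81355973997802))
top ring bbox 370 384 219 246
pred [369.62919613 215.05478678] [403.75941281 248.33427262]
side ring bbox 342 372 161 184
pred [342.78813446 158.1656665 ] [372.72049817 183.70490759]
```

```bash
python3 -m jog '{"linear":[[0.15,0.15,-0.3],[0.15,0.15,-0.7],[0.15,0.15,-1.0],[0.15,0.15,-1.2],[0.15,0.15,-1.4],[0.15,0.15,-1.5],[0.15,0.15,-1.5],[0.15,0.15,-1.5]],"rot":[[0,0,0],[0,0,0],[0,0,0],[0,0,0],[0,0,0],[0,0,0],[0,0,0],[0,0,0]]}'
python3 -c "
from h import *
s=arm.state();print(s['q'].round(3),s['force'],s['ft_torque'],s['tcp_pos'])
look()"
```

```text
t: 11.37
tcp_pos: [0.5363, -0.2391, 0.0742]
tool_rot: [0.256, 0.147, 0.955, -0.038]
force: [-0.5, -0.0, -1.6]
grip_width: 0.0231
finger_force: 39.5
[ 0.59   0.333 -0.243  2.232  0.562  0.072  1.095] [-0.50959849 -0.02154831 -1.59231014] [ 0.24060497  0.66323526 -0.00298967] [ 0.53630773 -0.23911077  0.07418822]
t 11.3667 tcp [ 0.5363 -0.2391  0.0742] q [ 0.59  0.33 -0.24  2.23  0.56  0.07  1.09]
[[-0.825  0.301  0.478]
 [ 0.262  0.954 -0.148]
 [-0.501  0.003 -0.866]]
wrist vase [ 0.4832 -0.2229  0.0502] tool [ 0.0601 -0.0006 -0.007 ] 0.65
wrist vase_mouth [ 0.5737 -0.2515  0.1038] tool [-0.0489 -0.0005 -0.0059] 0.67
side vase [ 0.4829 -0.2235  0.0461] tool [ 0.0622 -0.0013 -0.0035] 0.6
side vase_mouth [ 0.5682 -0.2521  0.0998] tool [-0.0425 -0.0027 -0.005 ] 0.65
side ring_stand [ 0.4853 -0.2222 -0.0013] tool [0.0843 0.0005 0.0385] 0.69
top vase [ 0.4809 -0.2191  0.0488] tool [ 0.0637  0.0023 -0.0075] 0.49
top vase_mouth [ 0.573  -0.2502  0.1042] tool [-0.0482  0.0006 -0.0068] 0.82
top ring_stand [ 0.4857 -0.2247  0.0009] tool [ 0.0822 -0.0017  0.0371] 0.76
```

```bash
python3 -m jog '{"linear":[[0.1,0,-0.05],[0.1,0,-0.1],[0.1,0,-0.1],[0.1,0,-0.1]],"rot":[[0,0,0],[0,0,0],[0,0,0],[0,0,0]]}'
python3 -m jog '{"linear":[[0,0,-0.05],[0,0,-0.1],[0,0,-0.1],[0,0,-0.1]],"rot":[[0,0,0],[0,0,0],[0,0,0],[0,0,0]]}'
```

```text
t: 12.3
tcp_pos: [0.5374, -0.2394, 0.0734]
tool_rot: [0.256, 0.148, 0.954, -0.038]
force: [-1.3, 0.2, -1.2]
grip_width: 0.0227
finger_force: 39.6
t: 12.63
tcp_pos: [0.5379, -0.2394, 0.0728]
tool_rot: [0.257, 0.147, 0.954, -0.038]
force: [-1.3, -0.2, 2.9]
grip_width: 0.0228
finger_force: 39.9
```

Contact felt (force rose about 4 N). Releasing.

```bash
python3 -m jog '{"linear":[[0,0,0],[0,0,0],[0,0,0],[0,0,0],[0,0,0],[0,0,0],[0,0,0],[0,0,0]],"rot":[[0,0,0],[0,0,0],[0,0,0],[0,0,0],[0,0,0],[0,0,0],[0,0,0],[0,0,0]]}' 0.75
python3 -c "
from h import *
look()"
```

```text
t: 13.3
tcp_pos: [0.5373, -0.2392, 0.0722]
tool_rot: [0.256, 0.148, 0.954, -0.038]
force: [0.7, -0.2, 0.5]
grip_width: 0.0643
finger_force: 0.0
t 13.3 tcp [ 0.5373 -0.2392  0.0722] q [ 0.58  0.34 -0.23  2.23  0.57  0.07  1.08]
[[-0.825  0.301  0.478]
 [ 0.262  0.954 -0.148]
 [-0.501  0.003 -0.866]]
wrist vase [ 0.4854 -0.226   0.0479] tool [ 0.0585 -0.0031 -0.0057] 0.59
side vase [ 0.4845 -0.2209  0.0469] tool [ 0.0611  0.0015 -0.006 ] 0.6
side vase_mouth [ 0.5685 -0.2474  0.1026] tool [-0.0431  0.0017 -0.0101] 0.56
side ring_stand [ 0.4868 -0.2217  0.0008] tool [0.082  0.0013 0.0351] 0.56
top vase [ 0.4813 -0.2174  0.0475] tool [ 0.0643  0.0039 -0.0086] 0.69
top vase_mouth [ 0.5719 -0.2501  0.1044] tool [-0.0475  0.0002 -0.0097] 0.64
top ring_stand [ 4.826e-01 -2.211e-01  2.000e-04] tool [0.086  0.0006 0.0335] 0.53
```

```bash
python3 -m jog '{"linear":[[-0.5,0.15,0.9],[-1.4,0.4,2.5],[-2.4,0.7,4.3],[-3.4,1,6.1],[-4.3,1.3,7.8],[-5.3,1.6,9.5],[-6.2,1.9,11.3],[-6.2,1.9,12],[-6.2,1.9,12]],"rot":[[0,0,0],[0,0,0],[0,0,0],[0,0,0],[0,0,0],[0,0,0],[0,0,0],[0,0,0],[0,0,0]]}'
python3 -m jog '{"linear":[[1,-0.4,0],[2.5,-0.8,0],[4,-1.3,0],[5.5,-1.8,0],[7,-2.2,0],[8.5,-2.7,0],[10,-3.2,0],[11.5,-3.6,0],[12.8,-4,0],[12.8,-4,0],[12.8,-4,0],[12.8,-4,0]],"rot":[[1.5,4.8,0],[3.5,11.3,0],[5.5,17.7,0],[7.5,24,0],[9.5,30.6,0],[11.5,37,0],[13.5,43.5,0],[15.3,49.3,0],[16.8,54,0],[17.8,57.3,0],[17.8,57.3,0],[17.8,57.3,0]]}' 0.8
python3 -m jog '{"linear":[[0,0,0],[0,0,0],[0,0,0]],"rot":[[0,0,0],[0,0,0],[0,0,0]]}'
python3 -c "
from h import *
look();shot('wrist','w3.png')"
```

```text
t: 14.65
tcp_pos: [0.4757, -0.2218, 0.1944]
tool_rot: [0.258, 0.148, 0.954, -0.04]
force: [0.4, -0.3, 1.0]
grip_width: 0.064
finger_force: 0.0
t: 15.65
tcp_pos: [0.6036, -0.2594, 0.189]
tool_rot: [-0.257, 0.147, 0.954, 0.038]
force: [0.4, -0.7, 0.6]
grip_width: 0.0686
finger_force: 0.0
t: 15.9
tcp_pos: [0.6028, -0.2606, 0.1935]
tool_rot: [-0.255, 0.148, 0.955, 0.037]
force: [0.2, 0.3, -0.4]
grip_width: 0.0682
finger_force: 0.0
t 15.9 tcp [ 0.6028 -0.2606  0.1935] q [ 0.71  0.87 -0.69  1.17  0.41  1.78  1.32]
[[-0.826  0.302 -0.476]
 [ 0.264  0.953  0.147]
 [ 0.498 -0.004 -0.867]]
wrist vase [ 0.4798 -0.2259  0.047 ] tool [ 0.0379 -0.0034  0.1906] 0.92
wrist vase_mouth [ 0.5695 -0.2508  0.105 ] tool [-0.014  -0.0004  0.094 ] 0.77
side vase [ 0.4832 -0.2218  0.0462] tool [0.0357 0.0015 0.1903] 0.6
side vase_mouth [ 0.5658 -0.2468  0.0992] tool [-0.0127  0.0024  0.1014] 0.93
side ring_stand [ 0.4881 -0.2233 -0.0018] tool [0.0074 0.0017 0.2294] 0.62
top vase [ 0.4812 -0.2165  0.0463] tool [0.0388 0.0059 0.192 ] 0.73
top vase_mouth [ 0.5712 -0.2476  0.1054] tool [-0.0143  0.0032  0.0933] 0.87
```

View pics/w3.png

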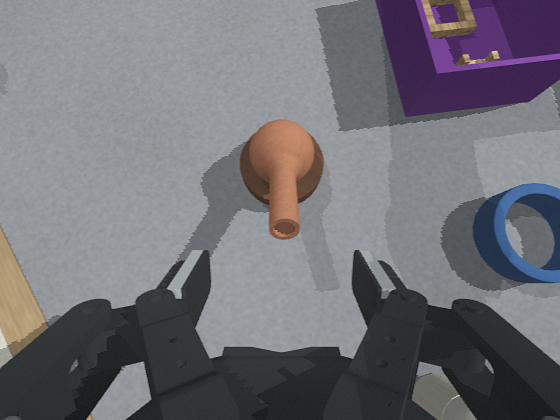

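Wrist view: the vase is leaning in the ring, ball at (282,150), mouth at (285,228), ring from u=240 to 323. It is in line with the fingers and stayed put. Now I'll approach along the tool axis and grip at the mouth.

```bash
python3 -m jog '{"linear":[[0,-0.1,-1.5],[-0.8,0.2,-3.2],[-1.7,0.6,-5],[-2.6,0.9,-6.6],[-3.4,1.2,-8],[-4,1.4,-9],[-4.5,1.5,-9.9],[-4.7,1.6,-10.3],[-4.7,1.6,-10.3],[-4.7,1.6,-10.3]],"rot":[[0,0,0],[0,0,0],[0,0,0],[0,0,0],[0,0,0],[0,0,0],[0,0,0],[0,0,0],[0,0,0],[0,0,0]]}'
python3 -c "
from h import *
s=arm.state();print(s['tcp_pos'],s['q'].round(2));shot('wrist','w4.png')"
```

```text
t: 17.38
tcp_pos: [0.5568, -0.2443, 0.0895]
tool_rot: [-0.255, 0.148, 0.955, 0.038]
force: [0.1, -0.7, 0.5]
grip_width: 0.0681
finger_force: 0.0
[ 0.55680117 -0.2443372   0.0895217 ] [ 0.76  0.9  -0.68  1.38  0.43  1.58  1.29]
```

View pics/w4.png

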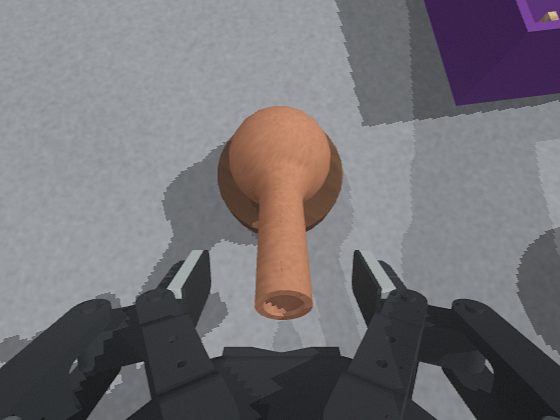

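The mouth is at (283,305), midway between the pads. Closing.

```bash
python3 -m jog '{"linear":[[0,0,0],[0,0,0],[0,0,0],[0,0,0],[0,0,0],[0,0,0],[0,0,0],[0,0,0]],"rot":[[0,0,0],[0,0,0],[0,0,0],[0,0,0],[0,0,0],[0,0,0],[0,0,0],[0,0,0]]}' 0 40
python3 -m jog '{"linear":[[0,0,0.4],[0,0,1],[0,0,1.8],[0,0,2.6],[0,0,3],[0,0,3],[0,0,3]],"rot":[[0,0,0],[0,0,0],[0,0,0],[0,0,0],[0,0,0],[0,0,0],[0,0,0]]}'
python3 -c "
from h import *
look()"
```

```text
t: 18.1
tcp_pos: [0.5568, -0.2446, 0.0897]
tool_rot: [-0.255, 0.148, 0.955, 0.038]
force: [0.8, -1.0, 2.3]
grip_width: 0.0228
finger_force: 39.1
t: 18.68
tcp_pos: [0.5567, -0.2443, 0.1198]
tool_rot: [-0.255, 0.148, 0.955, 0.038]
force: [0.2, -0.4, -3.1]
grip_width: 0.023
finger_force: 39.2
t 18.6833 tcp [ 0.5567 -0.2443  0.1198] q [ 0.77  0.86 -0.69  1.37  0.42  1.62  1.29]
[[-0.826  0.301 -0.476]
 [ 0.263  0.953  0.148]
 [ 0.498 -0.003 -0.867]]
wrist vase [ 0.4826 -0.2222  0.0744] tool [ 0.0444 -0.0012  0.0779] 0.95
wrist vase_mouth [ 0.5694 -0.249   0.1348] tool [-0.0043 -0.0007 -0.0198] 0.85
side vase_mouth [ 0.5659 -0.2496  0.133 ] tool [-0.0025 -0.0024 -0.0166] 0.84
side ring_stand [ 4.842e-01 -2.219e-01 -1.000e-04] tool [ 0.006  -0.0002  0.1418] 0.82
top vase [ 0.4816 -0.2189  0.0742] tool [0.046  0.0017 0.079 ] 0.93
top vase_mouth [ 0.5702 -0.2494  0.132 ] tool [-0.0065 -0.0009 -0.0178] 0.58
top ring_stand [ 0.4865 -0.2244 -0.0017] tool [ 0.0027 -0.0019  0.1417] 0.74
```

```bash
python3 -m jog '{"linear":[[0,0,1],[-0.5,0.1,2],[-1.2,0.3,3],[-2,0.6,4],[-2.8,0.8,5],[-3.6,1,5.5],[-4.4,1.3,5.5],[-5.2,1.5,5.5],[-6,1.8,5.5],[-6.6,2,5.5],[-7,2.1,5.5],[-7,2.1,5.5]],"rot":[[0,0,0],[-1,-3.2,0],[-2.5,-8,0],[-4.2,-13.5,0],[-6,-19.3,0],[-8,-25.7,0],[-10,-32.2,0],[-12,-38.6,0],[-14,-45,0],[-15.8,-50.8,0],[-17.2,-55.4,0],[-17.2,-55.4,0]]}'
python3 -m jog '{"linear":[[0,0,0],[0,0,0],[0,0,0],[0,0,0]],"rot":[[0,0,0],[0,0,0],[0,0,0],[0,0,0]]}'
cat > m.py <<'E'
from h import *
from scipy.optimize import least_squares
# vase = ball r33 + neck r12 to 105; fit axis by silhouettes in the three cameras
look()
s=arm.state();W=shot('wrist','w_%d.png'%(s['t']*100));M=np.eye(4);M[:3,:3]=rot().as_matrix();M[:3,3]=s['tcp_pos'];W['extrinsics']=M@W['mount']
S=shot('side','s_%d.png'%(s['t']*100));T=shot('top')
for n,q in(('side',S),('wrist',W)):
    m=optics.silhouettes('vase',q)
    if not m: continue
    v,u=np.nonzero(m[0]['pixels']); print(n,m[0]['conf'],'bbox',u.min(),u.max(),v.min(),v.max())
    rows=[(b,u[v==b].min(),u[v==b].max()) for b in range(v.min(),v.max()+1,4) if (v==b).any()]; print([tuple(map(int,r)) for r in rows])
E
python3 m.py
```

```text
t: 20.28
tcp_pos: [0.4777, -0.221, 0.1692]
tool_rot: [0.233, 0.149, 0.96, -0.037]
force: [-3.0, 0.6, -3.8]
grip_width: 0.0228
finger_force: 39.6
t: 20.62
tcp_pos: [0.4891, -0.2235, 0.1761]
tool_rot: [0.241, 0.148, 0.959, -0.035]
force: [-0.1, 0.6, -2.8]
grip_width: 0.023
finger_force: 39.6
t 20.6167 tcp [ 0.4891 -0.2235  0.1761] q [ 1.35  0.12 -1.    2.24  0.18  0.35  1.5 ]
[[-0.84   0.3    0.452]
 [ 0.267  0.954 -0.138]
 [-0.473  0.004 -0.881]]
wrist vase [ 0.4852 -0.2234  0.0929] tool [ 0.0426 -0.0014  0.0715] 0.7
wrist vase_mouth [ 0.4852 -0.2225  0.1976] tool [-0.0066 -0.0001 -0.0209] 0.85
side vase [ 0.4864 -0.2177  0.0893] tool [0.0448 0.0043 0.0744] 0.97
side vase_mouth [ 0.4816 -0.2241  0.1897] tool [-0.0003 -0.0028 -0.0153] 0.88
side ring_stand [ 0.4865 -0.2216  0.0047] tool [0.0837 0.0003 0.1496] 0.69
top vase [ 0.483  -0.2183  0.087 ] tool [0.0486 0.0027 0.075 ] 0.49
top vase_mouth [ 0.4848 -0.2208  0.1962] tool [-0.0052  0.0014 -0.0201] 0.52
top ring_stand [ 0.4857 -0.2237 -0.0007] tool [ 0.0864 -0.002   0.1543] 0.53
side 0.65 bbox 350 370 132 163
[(132, 365, 367), (136, 
[... 363 characters left out ...]
0), (159, 230, 330), (163, 230, 329), (167, 230, 329), (171, 231, 329), (175, 232, 327), (179, 234, 325), (183, 235, 324), (187, 238, 322), (191, 242, 318), (195, 245, 314), (199, 250, 309), (203, 257, 302), (207, 259, 302), (211, 258, 302), (215, 258, 302), (219, 258, 303), (223, 257, 304), (227, 257, 304), (231, 258, 305), (235, 258, 305), (239, 257, 305), (243, 256, 305), (247, 256, 306), (251, 256, 305), (255, 256, 305), (259, 255, 306), (263, 255, 306), (267, 255, 307), (271, 254, 307), (275, 253, 307), (279, 253, 307), (283, 253, 307), (287, 252, 308), (291, 252, 308), (295, 253, 308), (299, 252, 309), (303, 252, 308), (307, 253, 308), (311, 254, 306), (315, 259, 300), (319, 275, 287)]
```

```bash
cat > fit.py <<'E'
from h import *
from scipy.optimize import minimize
a=np.linspace(0,2*np.pi,40,endpoint=False); i=np.arange(400)+.5; ph=np.arccos(1-2*i/400); th=np.pi*(1+5**.5)*i
SPH=.033*np.c_[np.cos(th)*np.sin(ph),np.sin(th)*np.sin(ph),np.cos(ph)]
CYL=np.vstack([np.c_[.012*np.cos(a),.012*np.sin(a),0*a+z] for z in (.02,.105)])
def fit(q,x0,k=3):
    "x: ball centre (m), axis tilt x,y (rad) in world; returns by overlap with the network's mask"
    m=optics.silhouettes('vase',q)
    if not m: print('none');return
    g=cv2.resize(m[0]['pixels'].astype(np.float32),None,fx=k,fy=k,interpolation=cv2.INTER_LINEAR)>.5
    Ei=np.linalg.inv(q['extrinsics']); f,cx,cy=K(q)
    def ren(x):
        d=np.array([x[3],x[4],1]);d/=np.linalg.norm(d); ex=np.cross([0,1,0],d);ex/=np.linalg.norm(ex);B=np.c_[ex,np.cross(d,ex),d]
        im=np.zeros(g.shape,np.uint8)
        for P in(SPH,CYL):
            X=(P@B.T+x[:3])@Ei[:3,:3].T+Ei[:3,3]
            uv=np.c_[cx+f*X[:,0]/-X[:,2],cy-f*X[:,1]/-X[:,2]]
            h=cv2.convexHull(((uv+.5)*k*16-8).astype(np.int32)); cv2.fillConvexPoly(im,h,1,shift=4)
        return im>0
    c=lambda x:1-(g&ren(x)).sum()/(g|ren(x)).sum()
    sim=np.vstack([x0]+[np.array(x0)+np.eye(5)[j]*[.004,.004,.004,.06,.06][j] for j in range(5)])
    r=minimize(c,x0,method='Nelder-Mead',options=dict(initial_simplex=sim,maxiter=500,xatol=1e-4,fatol=1e-4))
    print('IoU %.3f'%(1-r.fun),'ball',r.x[:3].round(4),'lean deg x,y',np.degrees(r.x[3:]).round(2)); return r.x
def run(x0,n=2):
    for _ in range(n):
        s=arm.state();W=shot('wrist');M=np.eye(4);M[:3,:3]=rot().as_matrix();M[:3,3]=s['tcp_pos'];W['extrinsics']=M@W['mount']
        fit(W,x0)
        S=shot('side');fit(S,x0)
E
python3 - <<'E'
from fit import *
s=arm.state();b=rot().apply([.0445,0,.0749])+s['tcp_pos'];print(s['t'],s['tcp_pos'],b); run(list(b)+[0,0])
cv2.imwrite('pics/s5.png',cv2.resize(shot('side')['color'][90:230,270:450,::-1],None,fx=4,fy=4))
E
```

```text
21.4667 [ 0.48627197 -0.22324065  0.17427016] [ 0.48248816 -0.22177714  0.08724258]
IoU 0.985 ball [ 0.4841 -0.2235  0.0861] lean deg x,y [0.15 0.17]
IoU 0.921 ball [ 0.4869 -0.2241  0.0859] lean deg x,y [-13.98  23.66]
IoU 0.985 ball [ 0.4838 -0.2234  0.0865] lean deg x,y [-0.16  0.22]
IoU 0.917 ball [ 0.4843 -0.2212  0.0862] lean deg x,y [-12.13  19.11]
```

View pics/s5.png

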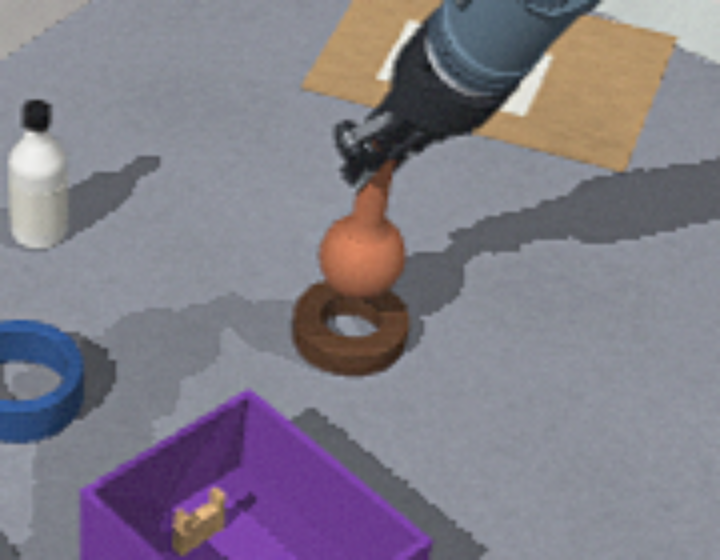

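Side crop: the vase is upright at (362,250) directly over the ring (350,325), and the wrist silhouette fit gives a lean of about 0.2°. Lowering gently.

```bash
python3 -m jog '{"linear":[[0.1,0,-0.4],[0.1,0,-1],[0.1,0,-1.7],[0.1,0,-2.3],[0.1,0,-2.8],[0.1,0,-3.2],[0.1,0,-3.4],[0.1,0,-3.5],[0.1,0,-3.5],[0.1,0,-3.5]],"rot":[[0,0,0],[0,0,0],[0,0,0],[0,0,0],[0,0,0],[0,0,0],[0,0,0],[0,0,0],[0,0,0],[0,0,0]]}'
python3 -c "
from fit import *
s=arm.state();b=rot().apply([.0445,0,.0749])+s['tcp_pos'];print(s['t'],s['tcp_pos'],b,s['q'].round(2),s['force']); run(list(b)+[0,0])"
```

```text
t: 22.75
tcp_pos: [0.4876, -0.2233, 0.1396]
tool_rot: [0.24, 0.148, 0.959, -0.036]
force: [-0.4, 0.4, -1.2]
grip_width: 0.0232
finger_force: 39.7
22.75 [ 0.48760741 -0.22325984  0.13955109] [ 0.48387407 -0.22181209  0.05252106] [ 1.2   0.19 -0.86  2.27  0.39  0.27  1.3 ] [-0.35898075  0.41024722 -1.18852682]
IoU 0.988 ball [ 0.4858 -0.2236  0.051 ] lean deg x,y [0.22 0.05]
IoU 0.927 ball [ 0.4873 -0.2248  0.0487] lean deg x,y [-9.94 15.24]
IoU 0.987 ball [ 0.4854 -0.2236  0.0513] lean deg x,y [0.45 0.04]
IoU 0.864 ball [ 0.4883 -0.2258  0.0463] lean deg x,y [-12.5   16.68]
```

```bash
python3 -m jog '{"linear":[[0,0,-0.1],[0,0,-0.2],[0,0,-0.3],[0,0,-0.3],[0,0,-0.3]],"rot":[[0,0,0],[0,0,0],[0,0,0],[0,0,0],[0,0,0]]}'
python3 -m jog '{"linear":[[0,0,-0.05],[0,0,-0.1],[0,0,-0.1],[0,0,-0.1]],"rot":[[0,0,0],[0,0,0],[0,0,0],[0,0,0]]}'
```

```text
t: 23.57
tcp_pos: [0.4872, -0.2231, 0.1361]
tool_rot: [0.24, 0.148, 0.959, -0.035]
force: [0.0, -0.3, -2.0]
grip_width: 0.0231
finger_force: 39.7
t: 23.9
tcp_pos: [0.4873, -0.2232, 0.1352]
tool_rot: [0.24, 0.148, 0.959, -0.035]
force: [0.5, -0.0, -1.7]
grip_width: 0.0228
finger_force: 39.7
```

```bash
python3 -m jog '{"linear":[[0,0,-0.05],[0,0,-0.1],[0,0,-0.1],[0,0,-0.1]],"rot":[[0,0,0],[0,0,0],[0,0,0],[0,0,0]]}'; python3 -c "
from h import *
for i in range(3): s=arm.state();print(s['force'].round(2));shot('top')"
```

```text
t: 24.23
tcp_pos: [0.4873, -0.2232, 0.1342]
tool_rot: [0.24, 0.148, 0.959, -0.035]
force: [-0.2, -0.2, -1.6]
grip_width: 0.023
finger_force: 39.7
[-0.17 -0.24 -1.62]
[ 0.21 -0.33 -1.98]
[ 0.24 -0.26 -2.4 ]
```

```bash
python3 -m jog '{"linear":[[0,0,-0.05],[0,0,-0.1],[0,0,-0.1],[0,0,-0.1]],"rot":[[0,0,0],[0,0,0],[0,0,0],[0,0,0]]}'; python3 -c "
from fit import *
for i in range(2): s=arm.state();print(s['force'].round(2));shot('top')
b=rot().apply([.0445,0,.0749])+s['tcp_pos'];run(list(b)+[0,0],1)"
```

```text
t: 24.72
tcp_pos: [0.4875, -0.2234, 0.1334]
tool_rot: [0.24, 0.148, 0.959, -0.036]
force: [0.1, 0.6, -1.5]
grip_width: 0.0234
finger_force: 39.7
[ 0.11  0.6  -1.52]
[-0.42 -0.32 -1.61]
IoU 0.987 ball [ 0.4854 -0.2234  0.0452] lean deg x,y [0.27 0.02]
IoU 0.936 ball [ 0.4857 -0.223   0.045 ] lean deg x,y [-10.75  15.16]
```

```bash
python3 -m jog '{"linear":[[0,0,-0.05],[0,0,-0.1],[0,0,-0.1],[0,0,-0.1]],"rot":[[0,0,0],[0,0,0],[0,0,0],[0,0,0]]}'; python3 -c "
from h import *
for i in range(2): s=arm.state();print(s['force'].round(2),s['tcp_pos'].round(4));shot('top')"
```

```text
t: 25.35
tcp_pos: [0.4881, -0.2235, 0.1331]
tool_rot: [0.241, 0.148, 0.959, -0.036]
force: [-3.1, 1.6, 5.0]
grip_width: 0.0229
finger_force: 40.4
[-3.08  1.59  4.98] [ 0.4881 -0.2235  0.1331]
[-2.34  1.31  4.51] [ 0.4881 -0.2235  0.1331]
```

```bash
python3 -m jog '{"linear":[[-0.05,0.03,0],[-0.1,0.05,0],[-0.1,0.05,0],[-0.1,0.05,0]],"rot":[[0,0,0],[0,0,0],[0,0,0],[0,0,0]]}'; python3 -c "
from h import *
for i in range(2): s=arm.state();print(s['force'].round(2),s['tcp_pos'].round(4));shot('top')"
```

```text
t: 25.78
tcp_pos: [0.4873, -0.2232, 0.1331]
tool_rot: [0.241, 0.148, 0.959, -0.036]
force: [-1.5, -0.6, 3.7]
grip_width: 0.0228
finger_force: 40.1
[-1.54 -0.65  3.73] [ 0.4873 -0.2232  0.1331]
[-0.91 -0.99  4.97] [ 0.4873 -0.2232  0.1331]
```

```bash
python3 -m jog '{"linear":[[-0.05,-0.02,0],[-0.05,-0.02,0],[-0.05,-0.02,0]],"rot":[[0,0,0],[0,0,0],[0,0,0]]}'; python3 -c "
from fit import *
s=arm.state();print(s['force'].round(2))
b=rot().apply([.0445,0,.0749])+s['tcp_pos'];run(list(b)+[0,0],1)"
```

```text
t: 26.13
tcp_pos: [0.4868, -0.2231, 0.133]
tool_rot: [0.241, 0.148, 0.959, -0.036]
force: [1.2, -1.6, 5.5]
grip_width: 0.0229
finger_force: 40.2
[ 1.21 -1.56  5.51]
IoU 0.987 ball [ 0.486  -0.2238  0.0437] lean deg x,y [ 0.99 -0.05]
none
```

```bash
python3 -m jog '{"linear":[[0,0,0],[0,0,0],[0,0,0],[0,0,0],[0,0,0],[0,0,0],[0,0,0]],"rot":[[0,0,0],[0,0,0],[0,0,0],[0,0,0],[0,0,0],[0,0,0],[0,0,0]]}' 0.75
python3 -c "
from fit import *
s=arm.state();print(s['force'].round(2),s['tcp_pos'])
b=rot().apply([.0445,0,.0749])+s['tcp_pos'];run(list(b)+[0,0],2)"
```

```text
t: 26.92
tcp_pos: [0.4856, -0.2228, 0.132]
tool_rot: [0.24, 0.148, 0.959, -0.035]
force: [0.7, 1.0, 0.2]
grip_width: 0.0639
finger_force: 0.0
[0.73 1.01 0.18] [ 0.48558049 -0.22281234  0.13202493]
IoU 0.983 ball [ 0.4856 -0.2239  0.0444] lean deg x,y [0.27 0.21]
IoU 0.898 ball [ 0.4868 -0.2236  0.0438] lean deg x,y [-12.14  16.44]
IoU 0.989 ball [ 0.485  -0.2235  0.0454] lean deg x,y [-0.58  0.26]
IoU 0.000 ball [ 0.4818 -0.2213  0.045 ] lean deg x,y [0. 0.]
```

Upright and released. Retreating along the tool axis, then a clear look.

```bash
python3 -m jog '{"linear":[[-0.5,0.15,0.9],[-1.4,0.4,2.6],[-2.3,0.7,4.5],[-3.2,1,6.3],[-4.1,1.3,8],[-5,1.5,9.8],[-5.9,1.8,11.5],[-6.3,1.9,12.3],[-6.3,1.9,12.3],[-6.3,1.9,12.3]],"rot":[[0,0,0],[0,0,0],[0,0,0],[0,0,0],[0,0,0],[0,0,0],[0,0,0],[0,0,0],[0,0,0],[0,0,0]]}'
python3 - <<'E'
from fit import *
x=[.485,-.2233,.047,0,0]; run(x,2); t=shot('top'); fit(t,x)
for n in['vase','ring_stand','jar','paint','tape']: print(n,[np.round(d['at'],3) for d in optics.place_of(n,t)[:1]])
cv2.imwrite('pics/s6.png',cv2.resize(shot('side')['color'][90:230,270:450,::-1],None,fx=4,fy=4))
print(arm.state()['t'])
E
```

```text
t: 28.15
tcp_pos: [0.4229, -0.2041, 0.2556]
tool_rot: [0.24, 0.148, 0.959, -0.037]
force: [-0.2, 0.7, 0.2]
grip_width: 0.064
finger_force: 0.0
IoU 0.983 ball [ 0.4857 -0.2232  0.0444] lean deg x,y [-1.49  0.22]
IoU 0.935 ball [ 0.4845 -0.2217  0.0466] lean deg x,y [-1.28  1.38]
IoU 0.988 ball [ 0.4864 -0.2242  0.0426] lean deg x,y [-0.9   0.52]
IoU 0.941 ball [ 0.4855 -0.2214  0.0473] lean deg x,y [-2.51  2.21]
IoU 0.884 ball [ 0.4851 -0.2219  0.0474] lean deg x,y [-1.35  1.35]
vase [array([ 0.483, -0.22 ,  0.049])]
ring_stand [array([ 0.482, -0.222, -0.   ])]
jar [array([ 0.778,  0.153, -0.002])]
paint [array([ 0.755, -0.156,  0.001])]
tape [array([ 0.636, -0.   ,  0.001])]
28.95
```

View pics/s6.png

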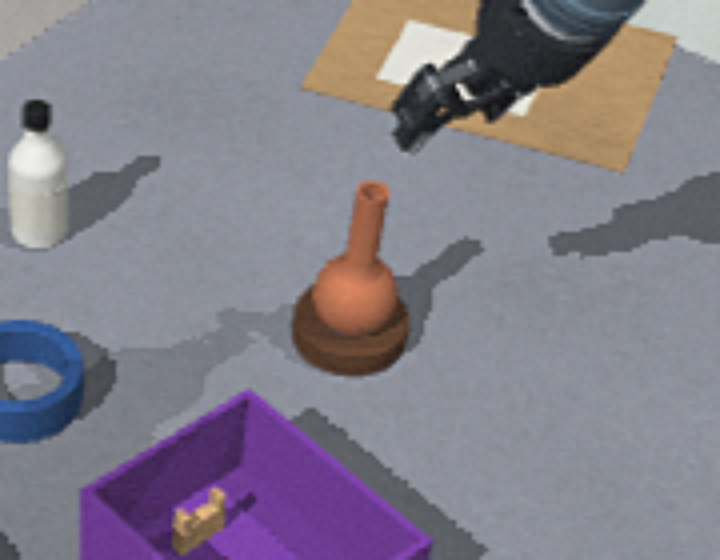

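The vase is seated in the ring, ball at (355,295), mouth at (372,190), with the gripper clear. I'll check how a true vertical projects there.

Run:
```python
from fit import *
q=shot('side');t=shot('top')
for lx,ly in((0,0),(-.035,.035)):
  for h in(0,.105):
    u,v=proj(q,[.485+lx*h,-.2225+ly*h,.047+h]);print('side crop',lx,h,round((u-270)*4),round((v-90)*4), 'top',np.round(proj(t,[.485+lx*h,-.2225+ly*h,.047+h]),1))
# mouth hole: rim ellipse centre seen
for n,p in(('side',q),('top',t)):
  print(n,[np.round(d['at'],4) for d in optics.place_of('vase_mouth',p)[:1]],[np.round(d['at'],4) for d in optics.place_of('vase',p)[:1]])
x=[.485,-.2225,.047,0,0];fit(q,x,4);fit(t,x,4)
cv2.imwrite('pics/t7.png',cv2.resize(t['color'][180:270,340:460,::-1],None,fx=6,fy=6,interpolation=cv2.INTER_CUBIC))
```

```text
side crop 0 0 354 291 top [388.6 229.8]
side crop 0 0.105 370 186 top [396.6 224.6]
side crop -0.035 0 354 291 top [388.6 229.8]
side crop -0.035 0.105 371 190 top [395.2 226. ]
side [array([ 0.4811, -0.2243,  0.1462])] [array([ 0.4874, -0.2205,  0.0444])]
top [array([ 0.4845, -0.2219,  0.1506])] [array([ 0.4823, -0.2185,  0.0501])]
IoU 0.940 ball [ 0.4821 -0.2197  0.0464] lean deg x,y [ 0.61 -0.41]
IoU 0.918 ball [ 0.485  -0.2223  0.0476] lean deg x,y [-0.4   3.94]
```

View pics/t7.png

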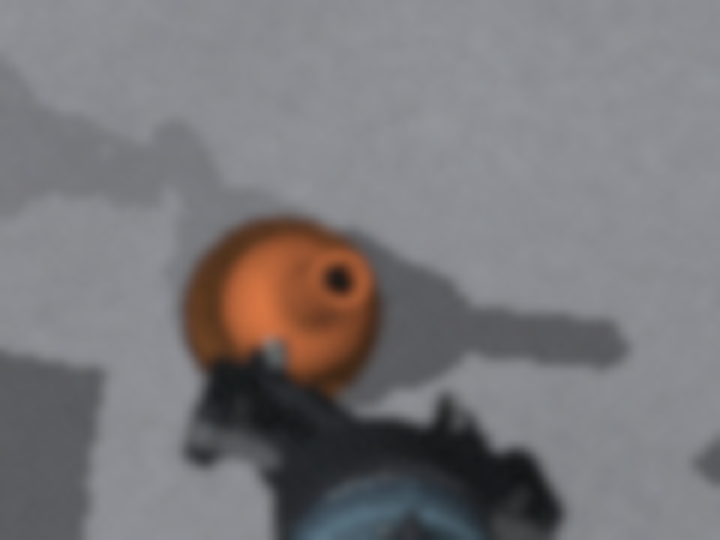

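Top crop: the mouth is at (340,278), about as predicted for a vertical neck, but the gripper hides part of the ball. I'll back off for an unobstructed check.

```bash
python3 -m jog '{"linear":[[0,0,2],[-1,0,4],[-2,0,6],[-3,2,8],[-3,5,9],[-3,8,10],[-3,11,10],[-3,14,10],[-3,16,10],[-3,16,10]],"rot":[[0,0,0],[0,0,0],[0,0,0],[0,0,0],[0,0,0],[0,0,0],[0,0,0],[0,0,0],[0,0,0],[0,0,0]]}'
python3 - <<'E'
from fit import *
x=[.485,-.2225,.047,0,0]
for i in range(3):
  fit(shot('top'),x,4);fit(shot('side'),x,4)
t=shot('top');m=optics.silhouettes('ring_stand',t)[0]['pixels']|optics.silhouettes('vase',t)[0]['pixels']
v,u=np.nonzero(m);print('ring+vase bbox',u.min(),u.max(),v.min(),v.max())
a=np.linspace(0,6.28,100)
for c in((.484,-.2225),):
  U=np.array([proj(t,[c[0]+.046*np.cos(b),c[1]+.046*np.sin(b),z]) for b in a for z in(0,.024)]);print(U.min(0),U.max(0))
cv2.imwrite('pics/t8.png',cv2.resize(t['color'][180:270,340:460,::-1],None,fx=6,fy=6,interpolation=cv2.INTER_CUBIC))
print(arm.state()['t'])
E
```

```text
t: 30.18
tcp_pos: [0.4186, -0.104, 0.3336]
tool_rot: [0.231, 0.15, 0.961, -0.034]
force: [-0.6, -0.1, -0.6]
grip_width: 0.0643
finger_force: 0.0
IoU 0.959 ball [ 0.4839 -0.2225  0.0496] lean deg x,y [-2.51  3.26]
IoU 0.942 ball [ 0.4853 -0.2219  0.0465] lean deg x,y [-2.69  3.66]
IoU 0.913 ball [ 0.4852 -0.2261  0.0354] lean deg x,y [3.17 9.19]
IoU 0.957 ball [ 0.4847 -0.2201  0.0471] lean deg x,y [-1.19  0.29]
IoU 0.949 ball [ 0.4849 -0.2228  0.0468] lean deg x,y [-0.33  2.63]
IoU 0.941 ball [ 0.4841 -0.2205  0.0476] lean deg x,y [-2.54  3.42]Traceback (most recent call last):
  File "<stdin>", line 5, in <module>
IndexError: list index out of range
```

```bash
cat > col.py <<'E'
from fit import *
def mask(q,k=4):
    im=cv2.resize(q['color'],None,fx=k,fy=k,interpolation=cv2.INTER_CUBIC);h=cv2.cvtColor(im,cv2.COLOR_RGB2HSV)
    r,b=im[...,0].astype(int),im[...,2].astype(int); m=((h[...,0]<12)|(h[...,0]>174))&(h[...,1]>110)&(r>105)
    u,v=proj(q,[.485,-.2225,.08]); n,L,st,_=cv2.connectedComponentsWithStats(m.astype(np.uint8))
    l=L[int(v*k),int(u*k)]; print('area',st[l][4]/k/k,'bbox',st[l][:4]/k); return L==l
class F: pass
def cfit(q,x0,k=4):
    m=mask(q,k); o=optics.silhouettes
    g=cv2.resize(m.astype(np.uint8),None,fx=1/k,fy=1/k,interpolation=cv2.INTER_AREA)
    import fit as ft
    ft.optics=F(); ft.optics.silhouettes=lambda *_:[{'pixels':cv2.resize(m.astype(np.float32),(560,420),interpolation=cv2.INTER_AREA)}]
    r=ft.fit(q,x0,k); ft.optics.silhouettes=o; return r
E
python3 - <<'E'
from col import *
x=[.485,-.2225,.047,0,0]
for n in('top','side'): cfit(shot(n),x)
s=arm.state();W=shot('wrist');M=np.eye(4);M[:3,:3]=rot().as_matrix();M[:3,3]=s['tcp_pos'];W['extrinsics']=M@W['mount']
print(s['tcp_pos'],proj(W,[.485,-.2225,.047]),proj(W,[.485,-.2225,.152]),s['t'])
E
```

```text
area 457.125 bbox [376.5  218.75  26.    24.  ]
IoU 0.933 ball [ 0.4834 -0.221   0.0485] lean deg x,y [-0.6  -0.89]
area 449.3125 bbox [348.   135.25  21.    38.25]
IoU 0.900 ball [ 0.4876 -0.2246  0.0451] lean deg x,y [-3.3   3.07]
[ 0.41829259 -0.10414925  0.33335762] (np.float64(212.09962706577738), np.float64(139.31417717205312)) (np.float64(197.00922130550882), np.float64(188.8606265402933)) 30.9833
```

Run:
```python
from col import *
x=[.485,-.2225,.047,0,0]
s=arm.state();W=shot('wrist');M=np.eye(4);M[:3,:3]=rot().as_matrix();M[:3,3]=s['tcp_pos'];W['extrinsics']=M@W['mount']
cfit(W,x); 
W=shot('wrist');W['extrinsics']=M@W['mount'];fit(W,x)
t=shot('side');print([(n,np.round(d['at'],3)) for n in('ring_stand','vase','jar','tape','paint') for d in optics.place_of(n,t)[:1]])
print(arm.state()['t'])
```

```text
area 2483.4375 bbox [186.25 114.    50.75  80.75]
IoU 0.942 ball [ 0.4884 -0.226   0.0378] lean deg x,y [-0.37 -0.09]
IoU 0.959 ball [ 0.484  -0.2233  0.0476] lean deg x,y [-1.85  1.3 ]
[('ring_stand', array([0.778, 0.151, 0.003])), ('vase', array([ 0.483, -0.222,  0.044])), ('jar', array([0.779, 0.15 , 0.   ])), ('tape', array([ 0.64 , -0.002,  0.002])), ('paint', array([ 0.758, -0.152, -0.004]))]
31.4833
```

The views put the lean within about 2° of vertical. The ball is seated and centred, the bystanders are where they were, and the arm is clear.

```bash
python3 -c "
from h import *
print(arm.sign_off())"
```

```text
the job is handed in; nothing more can be done
None
```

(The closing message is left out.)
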